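# Square up the puzzle tile and lock it with the keeper

### The job

The big orange tile lies askew on the peg board: push its corner that lies diagonally across from the red peg so that the tile turns in place, its other corner bearing on the peg, until its long edge lies flush along the blue rail, and lean on it there with about 9 N for a second to snug it home. Then push the yellow keeper knob all the way so that the keeper bar stands in front of the tile, and take your hand away. Work gently: the rail and the peg are only lightly glued and come off above 15 N, the tile must stay flat on the board, and the other toys must stay where they are.

Things in the scene. Friction and masses are not known exactly. Their poses are not given: they have to be found in the camera images.
- board: Pine board, fixed, 290 x 210 x 8 mm (top 8 mm above this origin), spanning x -110 to 180, y -45 to 165 mm. Origin: at table height under the inner corner where rail face (y = 0) and peg face (x = 0) meet. x runs along the rail, y from the rail to the keeper, z up. When done, the tile's frame has the board's x and y. Fixed guide strip 12 mm high behind the keeper at y 121 to 128, x -95 to -25 mm.
- tile: Loose orange tile, 130 (x) x 100 (y) x 16 mm, 0.2 to 0.34 kg, slides with 1 to 3 N, too wide to grip. Origin: underside of the corner that goes to peg and rail; it fills x 0-130, y 0-100. Edge y=0 goes on the rail, edge x=0 on the peg. Starts 0.40-0.56 rad anticlockwise, 1-10 mm off both. Pushed near corner (130,100) on edge y=100 it turns clockwise and its origin corner goes to the peg.
- rail: Blue wooden rail glued on the board, 145 x 14 mm, 20 mm high. Origin: centre of its underside, at board (67.5, -7, 8) mm; axes as the board's. Its inner face is at board y = 0 and spans board x -5 to 140 mm. Rigid; comes off above 15 N. A finger that also bears down on the tile pins it to the board, and then less of the push reaches the rail.
- peg: Red round wooden peg glued upright on the board, 16 mm in diameter, 30 mm high. Origin: centre of its foot, on the board's top, at board (-8, 14, 8) mm. Rigid; comes off above 15 N. A push aimed too much at the peg wedges the tile between finger and peg instead of turning it.
- keeper (a joint): Slide of the dark keeper bar along board +x: 0 to 0.008 m at the start, 0.060 m fully across at its stop. Friction about 2 N; stays where left. The bar is 50 x 16 mm, 14 mm high on the board, its middle at board (-45 mm + joint value, 112 mm), so it clears the seated tile by 4 mm.
- keeper_knob (a point): Top centre of the yellow turned knob, 20 mm in diameter, upright on the keeper bar near its rear (board -x) end. Its top is 70 mm above the table; the 20 mm thick part goes from 40 to 66 mm above the table. Push it towards board +x.
- hex_a: Small loose orange hexagon tile, 64 mm across corners, 12 mm thick, to be left alone. Origin: centre of its underside on the table.
- hex_b: Second small loose orange hexagon tile, the same, to be left alone.
- owl: Wooden owl rattle standing on the table, 54 mm in diameter, 73 mm tall, to be left alone. Origin: centre of its underside.
- mallet: Wooden xylophone mallet lying on the table, 225 mm long along its x, red bead head 26 mm at +x, to be left alone. Origin: on the table below the stick's middle.
Not all that is in view belongs to the job. Leave any brown or turquoise look-alike of the tile alone.

How it is judged (in metres and radians):
On the way, in this order (a step that is already met when the one before it is completed fails the run):
1. while the tile is still askew, its corner bears on the peg (contact force between tile and peg above 0.2 N and angle between the x axis of tile and the x axis of board, either way round between 0.04 and 0.5 rad), for 0.03 s.
2. the tile lies flush along the rail and bears on it with 2 to 15 N for 0.5 s (contact force between tile and rail above 2 N and angle between the x axis of tile and the x axis of board, either way round below 0.025 rad), for 0.5 s.
3. the keeper is pushed fully across (value of joint keeper above 0.055 m), for 0.2 s.
At the end, for the whole second after the job is handed in: The tile lies flat and still on the board, within 0.025 rad of the rail's direction, its corner within 3 mm of the rail and 4 mm of the peg; the keeper is at least 55 mm across (angle between the x axis of tile and the x axis of board, either way round below 0.025 rad and x of tile in the frame of board between -0.003 and 0.004 m and y of tile in the frame of board between -0.003 and 0.003 m and z of tile in the frame of board below 0.01 m and angle between tile's own z axis and vertical below 0.03 rad and value of joint keeper above 0.055 m and linear speed of tile below 0.01 m/s); the robot touches nothing.
It fails at once if the tile presses the rail with more than 15 N (contact force between tile and rail above 15 N).
It fails at once if the tile presses the peg with more than 15 N (contact force between tile and peg above 15 N).
It fails at once if the robot presses the rail or the peg with more than 15 N (contact force between any of the arm, the fingers and rail above 15 N or contact force between any of the arm, the fingers and peg above 15 N).
It fails at once if the tile is lifted or tipped off the board (z of tile in the frame of board above 0.016 m or angle between tile's own z axis and vertical above 0.12 rad).
It fails at once if a bystander toy is moved by more than 15 mm (distance of any of hex_a, hex_b, owl, mallet from where it was at the start of the episode above 0.015 m).
It also fails if it takes over 72 s, if anything falls off the work surface, if the arm or the gripper's body presses on something with over 40 N, if the wrist force passes 120 N, or if a joint passes its speed limit or range.

### The arm

A 6-joint arm with a two-finger parallel gripper is mounted at the origin on the work surface. World frame = base frame: x ahead of the robot, y to its left, z up, the work surface at z = 0. Lengths are in mm, angles in rad, forces in N, time in s.
With the tool pointing down it reaches from about 275 to 750 mm from the base axis. Payload 10.2 kg.
Tool frame: the origin (TCP) lies midway between the tips of the shut fingers; the grasp point (between the pads) lies grip_depth behind it (grip_depth is the distance from the TCP to the grasp point, in mm); z points along the fingers, y is the line along which they close (so a half turn about z gives the same grasp; the last joint's range is limited). The gripper opens to 85 mm and grips with 20 to 120 N. Pads are 22 mm wide; open, the fingers measure 114 mm over their backs; the gripper's body (76 mm by 85 mm) begins 54 mm behind the grasp point. The pads swing forward as they close: fully open they stand 13 mm farther back than shut.
Start: joints at [0.94, 0.313, 1.498, -0, 1.331, -0.223], TCP at [208.223, 481.948, 205.594] pointing down, gripper open.
Joint ranges: [-2.94, 2.94], [-0.97, 2.17], [0.19, 2.56], [-1.23, 4.37], [0.02, 3.11], [-2.88, 2.88]. Speed limits (rad/s): [2.39, 2.39, 3.01, 3.14, 3.14, 3.14].

### API

Orientations are given as a unit quaternion [w, x, y, z].
In Python, from rig import * gives the robot as it stands.
- The arm moves only by the tool servo_tool, never from a script. Its argument "commands" is a list of rows, each a list of 3 entries, a list of its own where there are three numbers: the gripper command: -1 is fully open, 1 is shut, values between are in proportion, then the shift along the tool's x, y, z in m, then the turn, a rotation vector about the tool's x, y, z in units of 6 degrees (1.0 is 6 degrees). In form: [[grip, [dx, dy, dz], [ax, ay, az]], ...]. A call has 1 to 10 rows; each row shifts and turns the commanded pose from where the row before left it, along the tool's axes as they then stand; what a row does not reach is not made up. A row lasts 1/12 s, in which the tool goes at most 41.7 mm and 7.16 degrees, less where a joint would pass 70% of its speed; a pose out of reach is approached as far as the arm can. A call is refused whole if a number of a shift passes 0.0417 or a number of a turn 1, either way. A call with a gripper value outside its range is refused whole. The fingers move at their own pace and stop on an object; "squeeze" is the grip in N (left out, the last holds). Time passes only in rows, so rows that do not move let the fingers close. It gives the time, the measured TCP pose, the force, the opening and the grip force at its end, in the units of the state.
- sense(): the state, without advancing time (a new reading comes with each control period).
- capture(name): name is "side" or "top" or "wrist"; returns a dict with "pixels" (384x512x3 uint8, red, green, blue), "z_map" (384x512 float32, mm along the optical axis (not along the pixel's ray), 0 where there is no reading), "fx", "fy", "cx", "cy" (pixels), "rvec" (rotation vector, rad) and "tvec" (3), from world to camera coordinates, as OpenCV has them; the wrist camera has in their place "T_tool_cam" (4x4, takes a point from camera to tool coordinates, whose origin is the TCP and whose axes are the flange's). Camera axes: x right, y down, z forward; pixel columns grow to the right and rows downward; lengths in mm; the calibration is good to about 2 mm. A picture is of the moment at which its call begins: read the wrist's pose just before it.
- finish_job(): hands the job in; it is judged then, once.
The state is a dict: "time_s": time; "joints": joint angles; "dq": joint speeds; "tau": joint torques, N m; "eef_pos": TCP position; "ee_rot": TCP orientation; "force": force on the tool from outside, world axes, zero at the start; "wrist_torque": the same for the moment, N m; "grip_width": opening from 0.0 (shut) to 1.0 (fully open); "grip_force": force on a finger pad.
Only numpy, scipy, OpenCV 4.12 (cv2) and the standard library are available. Lean on these libraries where they do the work, as an engineer would, in place of code of your own. Each camera call takes 0.05 s, during which the arm holds its last target. There are 200 camera calls.

## Working session

There is one attempt and no reset: what is moved stays moved. The work goes in short steps, Python scripts to look and compute and a tool call to move; the robot and the scene stay as the last step left them, time stands still between calls to the robot, and variables do not carry over. Pictures are saved under pics/ and viewed, at most 10 in all, crops included, and the job is handed in when it is done.

Besides the shell and the picture viewer there is one more tool, called after "Emit:" in YAML: its name, and indented under it one key for each argument. servo_tool: Moves the arm, as the interface text tells. Its arguments: {"type":"object","properties":{"commands":{"type":"array"},"squeeze":{"type":"number"}},"required":["commands"]}

```bash
mkdir -p pics; cat > h.py <<'E'
from rig import *
import numpy as np, cv2
from scipy.spatial.transform import Rotation as R
def cam(n):
    s=sense(); c=capture(n)
    K=np.array([[c['fx'],0,c['cx']],[0,c['fy'],c['cy']],[0,0,1.]])
    if n=='wrist':
        q=s['ee_rot']; T=np.eye(4); T[:3,:3]=R.from_quat([q[1],q[2],q[3],q[0]]).as_matrix(); T[:3,3]=s['eef_pos']
        M=T@np.array(c['T_tool_cam'])
    else:
        E=np.eye(4); E[:3,:3]=cv2.Rodrigues(np.array(c['rvec'],float))[0]; E[:3,3]=np.ravel(c['tvec']); M=np.linalg.inv(E)
    return c,K,M
def ray(K,M,uv,z):
    uv=np.atleast_2d(uv).astype(float)
    d=np.c_[uv,np.ones(len(uv))]@np.linalg.inv(K).T@M[:3,:3].T
    o=M[:3,3]; return o+d*((z-o[2])/d[:,2])[:,None]
def save(c,n): cv2.imwrite('pics/'+n,c['pixels'][:,:,::-1])
E
python3 - <<'E'
from h import *
s=sense();print({k:np.round(s[k],3) for k in s})
for n in('top','side'):
    c,K,M=cam(n);save(c,n+'.png');print(n,K[0,0],M.round(2).tolist())
E
```

```text
{'time_s': np.float64(0.0), 'joints': array([ 0.94 ,  0.313,  1.498, -0.   ,  1.331, -0.223]), 'dq': array([-0.   ,  0.002,  0.   , -0.001, -0.002, -0.   ]), 'tau': array([-0.0000e+00, -4.1227e+01, -2.5974e+01, -0.0000e+00,  4.0000e-03,
       -0.0000e+00]), 'eef_pos': array([208.041, 481.69 , 205.013]), 'ee_rot': array([-0.   ,  0.202,  0.979, -0.001]), 'force': array([ 0.243, -0.168, -0.374]), 'wrist_torque': array([ 0.012, -0.014, -0.002]), 'grip_force': np.float64(0.0), 'grip_width': np.float64(0.999)}
top 499.6516901097665 [[-0.02, -1.0, 0.07, 439.38], [-1.0, 0.02, -0.01, 9.67], [0.01, -0.07, -1.0, 1271.31], [0.0, 0.0, 0.0, 1.0]]
side 365.40298803633675 [[0.99, -0.07, 0.11, 453.96], [-0.13, -0.54, 0.83, -696.42], [-0.0, -0.84, -0.54, 541.11], [0.0, 0.0, 0.0, 1.0]]
```

View pics/top.png

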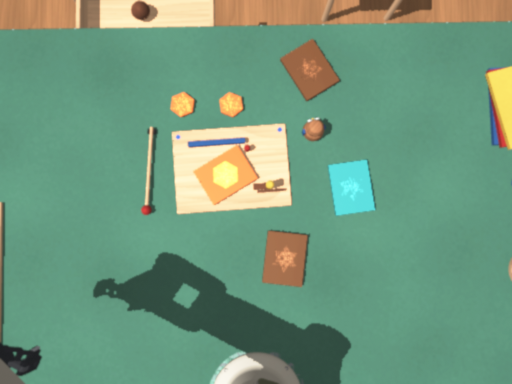

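View pics/side.png

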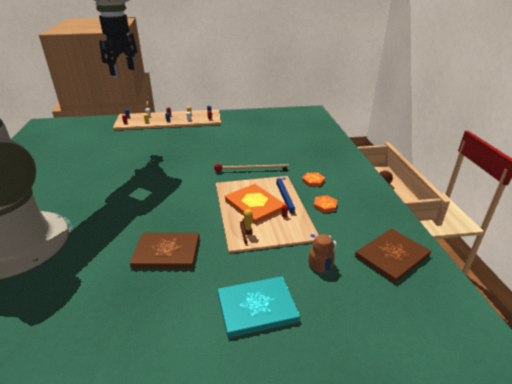

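The top view shows the board centred at about (231,168), with the rail at (217,142), the peg at (248,148), the orange tile at (226,175) and the knob at (269,184). Board x points along world +y and board y along world −x. The side view shows the same layout, with the arm clear of it.

```bash
cat >> h.py <<'E'
def mask(c,lo,hi,roi=None):
    h=cv2.cvtColor(np.ascontiguousarray(c['pixels']),cv2.COLOR_RGB2HSV); m=cv2.inRange(h,np.array(lo),np.array(hi))
    if roi: z=np.zeros_like(m); a,b,d,e=roi; z[b:e,a:d]=m[b:e,a:d]; m=z
    return m
def big(m,k=1):
    cs=cv2.findContours(m,cv2.RETR_EXTERNAL,cv2.CHAIN_APPROX_NONE)[0]
    return sorted(cs,key=cv2.contourArea)[::-1][:k]
def rect(K,M,cnt,z):
    p=ray(K,M,cnt.reshape(-1,2),z)[:,:2].astype(np.float32); return cv2.minAreaRect(p)
E
python3 - <<'E'
from h import *
c,K,M=cam('top')
roi=(165,115,300,220)
h=cv2.cvtColor(np.ascontiguousarray(c['pixels']),cv2.COLOR_RGB2HSV)
print(h[205,200],h[175,205],h[142,215],h[148,248],h[184,269],h[175,226],h[300,50])
b=255-mask(c,(60,60,0),(100,255,255));z=b*0;z[115:220,165:300]=b[115:220,165:300]
z=cv2.morphologyEx(z,cv2.MORPH_OPEN,np.ones((5,5)))
r=rect(K,M,big(z)[0],8);print('board',r,cv2.boxPoints(r))
for n,lo,hi,zz in(('rail',(105,120,40),(125,255,255),28),('tile',(6,180,130),(17,255,255),24)):
    m=mask(c,lo,hi,roi)
    r=rect(K,M,big(m)[0],zz);print(n,r,cv2.boxPoints(r).tolist())
E
```

```text
[ 21  65 253] [ 16 152 254] [108 158 189] [  1 181 187] [ 26 145 253] [ 30  93 255] [ 76  95 158]
board ((573.8885498046875, 53.89183044433594), (215.26657104492188, 295.8070068359375), 3.1665639877319336) [[458.24957  195.62396 ]
 [474.58966  -99.731384]
 [689.5275   -87.8403  ]
 [673.18744  207.51505 ]]
rail ((637.8063354492188, 88.95186614990234), (9.242359161376953, 138.532470703125), 3.1429264545440674) [[629.3944091796875, 157.8605499267578], [636.98974609375, 19.536453247070312], [646.21826171875, 20.043182373046875], [638.6229248046875, 158.36727905273438]]Traceback (most recent call last):
  File "<stdin>", line 11, in <module>
IndexError: list index out of range
```

Emit:
servo_tool:
  commands:
    - [1, [0, 0, -0.02], [0, 0, -1]]
    - [1, [0, 0, -0.02], [0, 0, -1]]
    - [1, [0, 0, -0.02], [0, 0, -1]]
    - [1, [0, 0, -0.02], [0, 0, -1]]
    - [1, [0, 0, -0.02], [0, 0, -0.42]]
    - [1, [-0.02, -0.03, 0], [0, 0, 0]]
    - [1, [-0.0245, -0.032, 0], [0, 0, 0]]
    - [1, [-0.0245, -0.032, 0], [0, 0, 0]]
    - [1, [-0.0245, -0.032, 0], [0, 0, 0]]
    - [1, [-0.0245, -0.032, 0], [0, 0, 0]]

```text
time_s: 0.98
eef_pos: [335.4, 329.1, 305.5]
ee_rot: [-0.0, -0.028, 1.0, -0.0]
force: [1.0, 0.8, 0.1]
grip_width: -0.004
grip_force: 0.0
```

Emit:
servo_tool:
  commands:
    - [1, [-0.0245, -0.032, 0], [0, 0, 0]]
    - [1, [-0.0245, -0.032, 0], [0, 0, 0]]
    - [1, [-0.0245, -0.032, 0], [0, 0, 0]]
    - [1, [-0.0245, -0.032, 0], [0, 0, 0]]
    - [1, [-0.0245, -0.032, 0], [0, 0, 0]]
    - [1, [-0.0245, -0.032, 0], [0, 0, 0]]
    - [1, [-0.0245, -0.032, 0], [0, 0, 0]]
    - [1, [-0.0245, -0.032, 0], [0, 0, 0]]
    - [1, [0, 0, 0], [0, 0, 0]]
    - [1, [0, 0, 0], [0, 0, 0]]

```text
time_s: 1.82
eef_pos: [545.1, 84.5, 304.5]
ee_rot: [-0.001, -0.026, 1.0, 0.0]
force: [-0.2, -0.1, 0.1]
grip_width: -0.001
grip_force: 0.0
```

```bash
python3 - <<'E'
from h import *
c,K,M=cam('wrist');save(c,'w1.png');s=sense();print(s['eef_pos'],s['ee_rot'],s['joints'],s['force'],K[0,0],c['T_tool_cam'])
E
```

```text
[544.4586712   85.72725288 305.07403544] [-5.73874317e-04 -2.70636152e-02  9.99633528e-01  2.03492065e-04] [-5.65946701e-02  3.26715519e-01  1.22374509e+00  3.09721780e-04
  1.59230979e+00 -1.68151837e+00] [-0.07092009 -0.32313417 -0.73593005] 291.64347345393975 [[-1.06509025e-04 -9.51056641e-01 -3.09016591e-01  7.83147206e+01]
 [ 9.99998660e-01  4.03420218e-04 -1.58627198e-03  1.49873795e+00]
 [ 1.63329804e-03 -3.09016346e-01  9.51055325e-01 -1.68111505e+02]
 [ 0.00000000e+00  0.00000000e+00  0.00000000e+00  1.00000000e+00]]
```

View pics/w1.png

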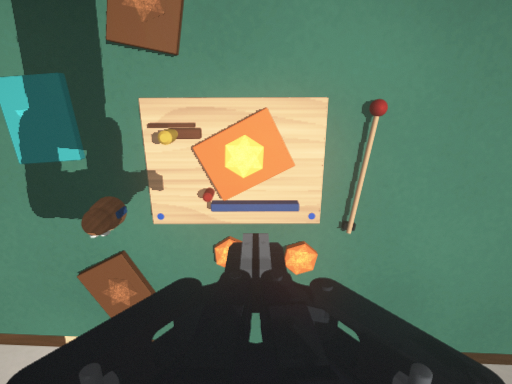

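The wrist view shows the board spanning about (140,97) to (330,225), the tile at (244,155), the rail at (255,207), the peg at (208,195) and the knob at (168,137).

```bash
cat >> h.py <<'E'
def corners(m):
    c=cv2.convexHull(big(m)[0]); e=0.02
    while True:
        a=cv2.approxPolyDP(c,e*cv2.arcLength(c,True),True)
        if len(a)<=4 or e>.1: break
        e+=.005
    # refine: fit lines to hull-side contour points
    q=a.reshape(-1,2).astype(float); P=big(m)[0].reshape(-1,2).astype(float); L=[]
    for i in range(len(q)):
        A,B=q[i],q[(i+1)%len(q)]; d=(B-A)/np.linalg.norm(B-A); t=(P-A)@d/np.linalg.norm(B-A); n=abs((P-A)@[-d[1],d[0]])
        s=P[(t>.1)&(t<.9)&(n<4)].astype(np.float32); v=cv2.fitLine(s,cv2.DIST_HUBER,0,.01,.01).ravel()
        L.append(np.cross([v[2],v[3],1],[v[2]+v[0],v[3]+v[1],1]))
    o=[np.cross(L[i-1],L[i]) for i in range(len(L))]
    return np.array([x[:2]/x[2] for x in o])
def tob(p,B): return (np.asarray(p)[...,:2]-B['o'])@np.array(B['R'])  # R columns ex,ey
E
python3 - <<'E'
from h import *
import json
c,K,M=cam('wrist')
h=cv2.cvtColor(np.ascontiguousarray(c['pixels']),cv2.COLOR_RGB2HSV)
print(h[105,300],h[180,230],h[155,244],h[130,350],h[207,255],h[150,150])
bg=cv2.inRange(h,np.array((60,60,0)),np.array((100,255,255))); m=255-bg
z=m*0;z[85:226,130:340]=m[85:226,130:340]; z=cv2.morphologyEx(z,cv2.MORPH_OPEN,np.ones((5,5)))
q=corners(z);w=ray(K,M,q,8);print('board px',q.round(1).tolist());print(w.round(1).tolist())
print([np.linalg.norm(w[i]-w[i-1]).round(1) for i in range(4)])
# board from edges
cen=w.mean(0)[:2]
srt=w[:,:2]
# ex: long direction toward +y world
d=[]
for i in range(4):
    v=srt[i]-srt[i-1]
    if abs(v[1])>abs(v[0]): d.append(v*np.sign(v[1]))
ex=np.sum(d,0);ex/=np.linalg.norm(ex);ey=np.array([-ex[1],ex[0]])
o=cen-35*ex-60*ey; B={'o':o.tolist(),'R':np.c_[ex,ey].tolist(),'yaw':float(np.degrees(np.arctan2(ex[1],ex[0])))};print(B)
json.dump(B,open('B.json','w'))
t=mask(c,(3,190,80),(15,255,255),(170,90,310,208))
q=corners(t);print('tile',q.round(1).tolist())
for zz in(24,):
    p=tob(ray(K,M,q,zz),B);print(p.round(1).tolist(),[np.linalg.norm(p[i]-p[i-1]).round(1) for i in range(4)])
r=mask(c,(100,100,30),(125,255,255),(200,195,310,216));p=tob(ray(K,M,big(r)[0].reshape(-1,2),28),B);print('rail',p.min(0),p.max(0))
k=mask(c,(20,100,80),(30,255,255),(150,120,182,150));print('knob',tob(ray(K,M,cv2.minEnclosingCircle(big(k)[0])[0],70),B))
E
```

```text
[ 18  87 243] [ 12 166 249] [ 30 106 255] [ 72  79 136] [113  96 154] [ 20  77 250]
board px [[327.8, 97.0], [318.0, 224.0], [151.9, 224.0], [136.7, 97.0]]
[[461.5, 192.4, 8.0], [671.7, 202.9, 8.0], [687.5, -86.1, 8.0], [477.1, -97.5, 8.0]]
[np.float64(290.3), np.float64(210.5), np.float64(289.4), np.float64(210.6)]
{'o': [636.2382326134981, 21.25270409068949], 'R': [[-0.05427610748194736, -0.9985259656897301], [0.9985259656897301, -0.05427610748194736]], 'yaw': 93.1113207685813}Traceback (most recent call last):
  File "<stdin>", line 22, in <module>
  File "h.py", line 28, in corners
    c=cv2.convexHull(big(m)[0]); e=0.02
                     ~~~~~~^^^
IndexError: list index out of range
```

```bash
cat >> h.py <<'E'
import json
try: B=json.load(open('B.json'))
except Exception: B=None
def tile(roi,c,K,M):
    t=mask(c,(3,120,60),(17,255,255),roi); t=cv2.morphologyEx(t,cv2.MORPH_OPEN,np.ones((3,3)))
    q=corners(t); p=tob(ray(K,M,q,24),B)
    print('tile',q.round(1).tolist(),p.round(1).tolist(),[np.linalg.norm(p[i]-p[i-1]).round(1) for i in range(len(p))])
    e=[p[i]-p[i-1] for i in range(4)]; L=[v*np.sign(v[0]) for v in e if abs(v[0])>abs(v[1])]
    yaw=np.arctan2(*np.sum(L,0)[::-1]); u=np.array([np.cos(yaw),np.sin(yaw)]); n=np.array([-u[1],u[0]])
    o=p.mean(0)-65*u-50*n; print('yaw %.3f origin'%yaw,o.round(1),'c(130,100)',(o+130*u+100*n).round(1))
E
python3 - <<'E'
from h import *
c,K,M=cam('wrist')
tile((180,90,310,208),c,K,M)
r=mask(c,(100,80,30),(125,255,255),(200,195,310,216));p=tob(ray(K,M,big(r)[0].reshape(-1,2),28),B);print('rail',p.min(0),p.max(0))
k=mask(c,(20,100,80),(30,255,255),(150,120,182,150));print('knob',tob(ray(K,M,cv2.minEnclosingCircle(big(k)[0])[0],70),B))
print('tcp',tob(sense()['eef_pos'],B))
E
```

```text
tile [[264.8, 107.1], [292.9, 165.6], [221.3, 200.7], [189.9, 146.9]] [[85.0, 151.1], [130.3, 62.6], [15.3, 3.6], [-30.1, 91.9]] [np.float64(129.4), np.float64(99.5), np.float64(129.2), np.float64(99.4)]
yaw 0.475 origin [15.2  3.1] c(130,100) [ 85.1 151.5]
rail [ -3.27355365 -11.30019992] [137.83659466  -0.57291754]
knob [[-51.51143553 114.47730958]]
tcp [70.45112207 88.58291883]
```

Emit:
servo_tool:
  commands:
    - [1, [0.04, -0.007, 0], [0, 0, 0]]
    - [1, [0.04, -0.0065, 0], [0, 0, 0]]
    - [1, [0, 0, 0.04], [0, 0, 0]]
    - [1, [0, 0, 0.04], [0, 0, 0]]
    - [1, [0, 0, 0.04], [0, 0, 0]]
    - [1, [0, 0, 0.04], [0, 0, 0]]
    - [1, [0, 0, 0.04], [0, 0, 0]]
    - [1, [0, 0, 0.03], [0, 0, 0]]
    - [1, [0, 0, 0.02], [0, 0, 0]]
    - [1, [0, 0, 0], [0, 0, 0]]

```text
time_s: 2.8
eef_pos: [462.7, 69.2, 52.7]
ee_rot: [-0.003, -0.028, 1.0, 0.0]
force: [0.5, 0.2, -0.2]
grip_width: 0.001
grip_force: 0.0
```

```bash
cat > st.py <<'E'
from h import *
s=sense();f=np.array(s['force']);fb=np.array(B['R']).T@f[:2]
print('t %.2f'%s['time_s'],'tcp',tob(s['eef_pos'],B).round(1),s['eef_pos'][2].round(1),'Fboard',fb.round(2),f[2].round(2),'rot',np.round(s['ee_rot'],4))
E
python3 st.py
```

```text
t 2.80 tcp [ 57.3 170.7] 52.7 Fboard [ 0.16 -0.53] -0.2 rot [-3.200e-03 -2.830e-02  9.996e-01  5.000e-04]
```

Emit:
servo_tool:
  commands:
    - [1, [0, 0, 0.02], [0, 0, 0]]
    - [1, [0, 0, 0.0175], [0, 0, 0]]
    - [1, [0, 0, 0], [0, 0, 0]]
    - [1, [-0.003, 0.0015, 0], [0, 0, 0]]
    - [1, [-0.003, 0.0015, 0], [0, 0, 0]]
    - [1, [-0.003, 0.0015, 0], [0, 0, 0]]
    - [1, [0, 0, 0], [0, 0, 0]]

```text
time_s: 3.38
eef_pos: [475.4, 73.3, 19.3]
ee_rot: [0.001, -0.028, 1.0, -0.0]
force: [0.9, -0.3, -0.6]
grip_width: 0.002
grip_force: 0.0
```

```bash
python3 st.py
```

```text
t 3.38 tcp [ 60.7 157.8] 19.3 Fboard [-0.34 -0.84] -0.59 rot [ 1.300e-03 -2.780e-02  9.996e-01 -1.000e-04]
```

Emit:
servo_tool:
  commands:
    - [1, [-0.002, 0.001, 0], [0, 0, 0]]
    - [1, [-0.002, 0.001, 0], [0, 0, 0]]
    - [1, [-0.002, 0.001, 0], [0, 0, 0]]

```text
time_s: 3.63
eef_pos: [480.2, 76.4, 18.3]
ee_rot: [0.0, -0.027, 1.0, -0.0]
force: [0.5, 0.4, 0.5]
grip_width: 0.004
grip_force: 0.0
```

```bash
python3 st.py
```

```text
t 3.63 tcp [ 63.5 152.8] 18.3 Fboard [ 0.41 -0.54] 0.5 rot [ 1.000e-04 -2.750e-02  9.996e-01 -0.000e+00]
```

Emit:
servo_tool:
  commands:
    - [1, [0, 0, 0.0045], [0, 0, 0]]
    - [1, [-0.002, 0.001, 0], [0, 0, 0]]
    - [1, [-0.002, 0.001, 0], [0, 0, 0]]
    - [1, [-0.002, 0.001, 0], [0, 0, 0]]
    - [1, [-0.001, 0.0005, 0], [0, 0, 0]]

```text
time_s: 4.05
eef_pos: [487.1, 80.3, 13.6]
ee_rot: [0.0, -0.028, 1.0, -0.0]
force: [-0.2, -0.4, 0.3]
grip_width: 0.001
grip_force: 0.0
```

```bash
python3 st.py
```

```text
t 4.05 tcp [ 67.  145.7] 13.6 Fboard [-0.37  0.24] 0.26 rot [ 1.000e-04 -2.750e-02  9.996e-01 -0.000e+00]
```

Emit:
servo_tool:
  commands:
    - [1, [-0.002, 0.001, 0], [0, 0, 0]]
    - [1, [-0.002, 0.001, 0], [0, 0, 0]]
    - [1, [-0.002, 0.001, 0], [0, 0, 0]]

```text
time_s: 4.3
eef_pos: [492.8, 83.6, 13.6]
ee_rot: [0.0, -0.027, 1.0, 0.0]
force: [0.2, 0.4, -0.3]
grip_width: 0.003
grip_force: 0.0
```

```bash
python3 st.py; python3 - <<'E'
from h import *
c,K,M=cam('wrist');save(c,'w2.png')
E
```

```text
t 4.30 tcp [ 70.  139.8] 13.6 Fboard [ 0.39 -0.23] -0.27 rot [ 0.     -0.0275  0.9996  0.    ]
```

View pics/w2.png

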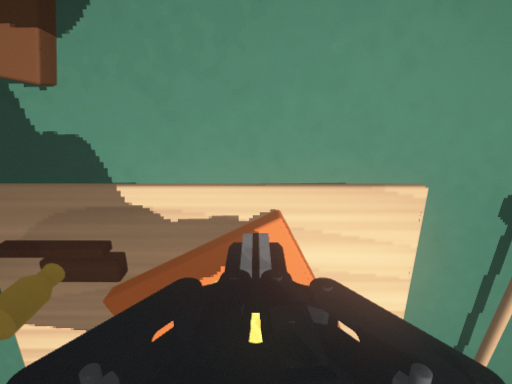

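The fingertips are at about (257,240). The tile's near edge runs from (105,300) to (280,212) and passes above the tips in the image, so I'll check this with the depth map.

```bash
python3 - <<'E'
from h import *
c,K,M=cam('wrist')
for uv in[(280,212),(278,216),(150,277),(120,293),(257,240),(257,235),(257,228),(257,224),(257,215),(200,252)]:
    z=float(c['z_map'][uv[1],uv[0]]); p=np.linalg.inv(K)@[uv[0],uv[1],1]*z; w=M[:3,:3]@p+M[:3,3]
    print(uv,round(z,1),tob(w,B).round(1),w[2].round(1),'@24',tob(ray(K,M,uv,24),B).round(1))
E
python3 - <<'E'
import sys;sys.path.insert(0,'.')
import os;os.chdir('.')
from h import *
c,K,M=cam('side');p=cv2.resize(c['pixels'][165:265,190:330],None,fx=5,fy=5,interpolation=cv2.INTER_CUBIC);cv2.imwrite('pics/s2.png',p[:,:,::-1])
E
```

```text
(280, 212) 180.5 [ 86.7 149.5] 14.1 @24 [[ 85.8 153.6]]
(278, 216) 172.9 [ 84.8 150.2] 22.0 @24 [[ 84.7 151. ]]
(150, 277) 184.2 [  4.9 109.1] 23.6 @24 [[  5.1 109.4]]
(120, 293) 187.6 [-15.6  97.2] 23.8 @24 [[-15.5  97.4]]
(257, 240) 143.8 [ 72.3 150.3] 52.5 @24 [[ 72.4 135.4]]
(257, 235) 149.4 [ 72.3 150.1] 46.7 @24 [[ 72.4 138.7]]
(257, 228) 174.3 [ 72.4 142.8] 22.9 @24 [[ 72.4 143.3]]
(257, 224) 178.1 [ 72.4 143.5] 18.6 @24 [[ 72.4 145.9]]
(257, 215) 187.6 [ 72.5 145. ] 8.2 @24 [[ 72.4 151.7]]
(200, 252) 181.2 [ 37.  125.6] 21.3 @24 [[ 37.6 127.2]]
```

View pics/s2.png

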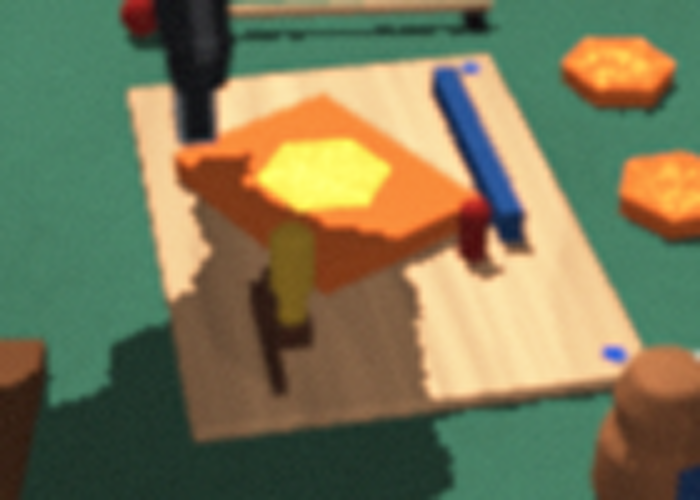

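```bash
python3 - <<'E'
from h import *
c,K,M=cam('wrist')
for u in(245,251,257,263,269):
  for v in range(227,246,2):
    z=float(c['z_map'][v,u]); w=M[:3,:3]@(np.linalg.inv(K)@[u,v,1]*z)+M[:3,3]
    print(u,v,tob(w,B).round(0),w[2].round(0),end=' | ')
  print()
c,K,M=cam('side')
m=c['pixels'];h=cv2.cvtColor(np.ascontiguousarray(m),cv2.COLOR_RGB2HSV)
for v in range(180,198): 
  u=229; z=float(c['z_map'][v,u]); w=M[:3,:3]@(np.linalg.inv(K)@[u,v,1]*z)+M[:3,3]; print(v,tob(w,B).round(0),w[2].round(0),m[v,u])
E
```

```text
245 227 [ 65. 140.] 13.0 | 245 229 [ 65. 140.] 18.0 | 245 231 [ 65. 140.] 20.0 | 245 233 [ 66. 150.] 44.0 | 245 235 [ 66. 150.] 45.0 | 245 237 [ 66. 150.] 48.0 | 245 239 [ 66. 150.] 50.0 | 245 241 [ 66. 150.] 52.0 | 245 243 [ 66. 150.] 54.0 | 245 245 [ 66. 150.] 56.0 | 
251 227 [ 69. 142.] 19.0 | 251 229 [ 69. 142.] 21.0 | 251 231 [ 69. 141.] 23.0 | 251 233 [ 69. 150.] 44.0 | 251 235 [ 69. 150.] 46.0 | 251 237 [ 69. 150.] 48.0 | 251 239 [ 69. 150.] 51.0 | 251 241 [ 69. 151.] 53.0 | 251 243 [ 69. 150.] 54.0 | 251 245 [ 69. 150.] 57.0 | 
257 227 [ 72. 143.] 22.0 | 257 229 [ 72. 142.] 23.0 | 257 231 [ 72. 142.] 25.0 | 257 233 [ 72. 150.] 43.0 | 257 235 [ 72. 150.] 46.0 | 257 237 [ 72. 150.] 47.0 | 257 239 [ 72. 150.] 50.0 | 257 241 [ 72. 150.] 52.0 | 257 243 [ 72. 150.] 54.0 | 257 245 [ 72. 150.] 57.0 | 
263 227 [ 76. 144.] 23.0 | 263 229 [ 76. 143.] 24.0 | 263 231 [ 76. 141.] 23.0 | 263 233 [ 75. 151.] 45.0 | 263 235 [ 75. 150.] 46.0 | 263 237 [ 75. 150.] 48.0 | 263 239 [ 75. 150.] 50.0 | 263 241 [ 75. 150.] 51.0 | 263 243 [ 75. 150.] 55.0 | 263 245 [ 75. 150.] 56.0 | 
269 227 [ 79. 144.] 23.0 | 269 229 [ 79. 143.] 24.0 | 269 231 [ 79. 142.] 24.0 | 269 233 [ 79. 141.] 24.0 | 269 235 [ 79. 139.] 24.0 | 269 237 [ 80. 138.] 23.0 | 269 239 [ 80. 136.] 24.0 | 269 241 [ 80. 135.] 24.0 | 269 243 [ 78. 150.] 54.0 | 269 245 [ 78. 150.] 57.0 | 
180 [ 25. 143.] 102.0 [23 24 27]
181 [ 38. 142.] 92.0 [21 22 23]
182 [ 38. 142.] 89.0 [22 23 24]
183 [ 54. 141.] 76.0 [18 20 22]
184 [ 62. 140.] 69.0 [19 20 23]
185 [ 57. 140.] 69.0 [21 23 24]
186 [ 57. 140.] 66.0 [20 21 23]
187 [ 57. 141.] 63.0 [22 23 25]
188 [ 55. 141.] 62.0 [22 23 25]
189 [ 55. 141.] 58.0 [20 23 23]
190 [ 61. 141.] 52.0 [20 20 23]
191 [ 58. 141.] 50.0 [21 23 27]
192 [ 58. 141.] 48.0 [30 32 37]
193 [ 63. 141.] 42.0 [103  73  63]
194 [ 88. 138.] 22.0 [205 114  68]
195 [ 82. 139.] 23.0 [246 134  63]
196 [ 77. 140.] 23.0 [242 123  53]
197 [ 73. 140.] 23.0 [200  93  39]
```

Both cameras put the real fingertips at z≈43 while the TCP reads 13.6, so the tips sit about 29 mm behind the reported TCP and are above the tile. I'll back off clear of the tile and descend carefully.

Emit:
servo_tool:
  commands:
    - [1, [0.011, -0.005, 0], [0, 0, 0]]
    - [1, [0.011, -0.005, 0], [0, 0, 0]]
    - [1, [0, 0, 0.005], [0, 0, 0]]
    - [1, [0, 0, 0.005], [0, 0, 0]]
    - [1, [0, 0, 0.003], [0, 0, 0]]
    - [1, [0, 0, 0], [0, 0, 0]]

```text
time_s: 5.05
eef_pos: [471.2, 72.5, -0.2]
ee_rot: [-0.001, -0.028, 1.0, 0.0]
force: [0.9, -0.1, -0.1]
grip_width: -0.003
grip_force: 0.0
```

```bash
cat > tip.py <<'E'
from h import *
import sys
c,K,M=cam('wrist')
v,u=np.mgrid[205:250,235:282]; z=c['z_map'][205:250,235:282]
P=(np.c_[u.ravel(),v.ravel(),np.ones(u.size)]@np.linalg.inv(K).T*z.reshape(-1,1))@M[:3,:3].T+M[:3,3]
b=tob(P,B); t=tob(sense()['eef_pos'],B)
f=(abs(b[:,1]-t[1]-10)<2.5)&(P[:,2]>10)&(abs(b[:,0]-t[0])<20)
print('finger front: zmin %.1f'%np.percentile(P[f,2],1),'x',np.percentile(b[f,0],[1,99]).round(1),'y',np.median(b[f,1]).round(1),f.sum())
l=f&(P[:,2]<np.percentile(P[f,2],1)+8);print('tip x',np.percentile(b[l,0],[1,99]).round(1))
E
python3 st.py; python3 tip.py
```

```text
t 5.05 tcp [ 60.1 162.1] -0.2 Fboard [-0.18 -0.85] -0.12 rot [-5.000e-04 -2.750e-02  9.996e-01  1.000e-04]
finger front: zmin 28.9 x [55. 68.] y 172.1 455
tip x [55. 68.]
```

Emit:
servo_tool:
  commands:
    - [1, [0, 0, 0.005], [0, 0, 0]]
    - [1, [0, 0, 0.005], [0, 0, 0]]
    - [1, [0, 0, 0.004], [0, 0, 0]]
    - [1, [0, 0, 0], [0, 0, 0]]
    - [1, [-0.002, 0.001, 0], [0, 0, 0]]
    - [1, [-0.002, 0.001, 0], [0, 0, 0]]
    - [1, [0, 0, 0], [0, 0, 0]]

```text
time_s: 5.68
eef_pos: [475.7, 74.7, -13.2]
ee_rot: [0.0, -0.028, 1.0, -0.0]
force: [0.8, -0.2, -0.1]
grip_width: 0.003
grip_force: 0.0
```

```bash
python3 st.py; python3 tip.py
```

```text
t 5.68 tcp [ 62.  157.4] -13.2 Fboard [-0.23 -0.8 ] -0.07 rot [ 4.000e-04 -2.760e-02  9.996e-01 -0.000e+00]
finger front: zmin 16.1 x [57.  69.9] y 167.6 453
tip x [57.  69.9]
```

Emit:
servo_tool:
  commands:
    - [1, [-0.0015, 0.0007, 0], [0, 0, 0]]
    - [1, [-0.0015, 0.0007, 0], [0, 0, 0]]
    - [1, [-0.0015, 0.0007, 0], [0, 0, 0]]
    - [1, [0, 0, 0], [0, 0, 0]]

```text
time_s: 6.07
eef_pos: [479.2, 77.0, -13.5]
ee_rot: [-0.0, -0.028, 1.0, 0.0]
force: [-1.9, 0.0, 1.1]
grip_width: 0.001
grip_force: 0.8
```

```bash
python3 st.py
```

```text
t 6.07 tcp [ 64.2 153.8] -13.5 Fboard [0.14 1.85] 1.11 rot [-4.000e-04 -2.760e-02  9.996e-01  0.000e+00]
```

Emit:
servo_tool:
  commands:
    - [1, [-0.0015, 0.0007, 0], [0, 0, 0]]
    - [1, [-0.0015, 0.0007, 0], [0, 0, 0]]
    - [1, [-0.0015, 0.0007, 0], [0, 0, 0]]

```text
time_s: 6.32
eef_pos: [483.6, 79.3, -13.5]
ee_rot: [-0.0, -0.028, 1.0, 0.0]
force: [-6.5, -0.4, 1.6]
grip_width: 0.001
grip_force: 2.7
```

```bash
python3 st.py
```

```text
t 6.32 tcp [ 66.3 149.3] -13.5 Fboard [-0.05  6.53] 1.64 rot [-5.000e-04 -2.750e-02  9.996e-01  1.000e-04]
```

```bash
cat > edge.py <<'E'
from h import *
c,K,M=cam('wrist')
v,u=np.mgrid[0:384,0:512]; z=c['z_map']
P=(np.c_[u.ravel(),v.ravel(),np.ones(u.size)]@np.linalg.inv(K).T*z.reshape(-1,1))@M[:3,:3].T+M[:3,3]
b=tob(P,B); H=cv2.cvtColor(np.ascontiguousarray(c['pixels']),cv2.COLOR_RGB2HSV).reshape(-1,3)
s=(abs(P[:,2]-24)<2)&(H[:,0]>2)&(H[:,0]<33)&(H[:,1]>110)&(b[:,0]>-60)&(b[:,0]<150)&(b[:,1]>-20)&(b[:,1]<170)
g=s.reshape(384,512)
def fit(p):
    for _ in range(4):
        vx,vy,x0,y0=cv2.fitLine(p.astype(np.float32),cv2.DIST_HUBER,0,.01,.01).ravel()
        r=abs((p-[x0,y0])@[-vy,vx]); p=p[r<max(1.0,1.5*np.median(r))]
    return np.array([vx,vy])*np.sign(vx if abs(vx)>abs(vy) else vy),np.array([x0,y0]),len(p)
bb=b.reshape(384,512,2)
cols=np.where(g.sum(0)>3)[0]; top=np.array([bb[np.argmax(g[:,k]),k] for k in cols])
k=np.argmax(top[:,1]); cx=top[:,0]
def emit():
    L=top[:max(3,k-2)]; d,p,n=fit(L); yaw=np.arctan2(d[1],d[0]); print('edge y=100: yaw %.3f n=%d'%(yaw,n),'y at x=-10,60,100:',(p[1]+(np.array([-10,60,100])-p[0])*d[1]/d[0]).round(1),'x range',L[:,0].min().round(0),L[:,0].max().round(0)); return yaw,d,p
yaw,d,p=emit()
rows=np.where(g.sum(1)>3)[0]; R_=np.array([bb[r,511-np.argmax(g[r,::-1])] for r in rows])
L=np.array([bb[r,np.argmax(g[r])] for r in rows])
u_=np.array([np.cos(yaw),np.sin(yaw)]); n_=np.array([-u_[1],u_[0]])
a=R_@u_; e=np.median(a[a>np.percentile(a,100)-2.5]); a0=L@u_; e0=np.median(a0[a0<a0.min()+2.5])
off=p@n_ ; cr=u_*e+n_*off; print('right edge corner(130,100):',cr.round(1),'=> origin',(cr-130*u_-100*n_).round(1),' left-edge est origin',(u_*e0+n_*(off-100)).round(1))
E
python3 edge.py
```

```text
edge y=100: yaw -0.034 n=65 y at x=-10,60,100: [117.4 115.  113.7] x range -60.0 86.0
right edge corner(130,100): [ 93.1 113.9] => origin [-40.2  18.4]  left-edge est origin [-62.6  19.2]
```

```bash
sed -i 's/(b\[:,0\]>-60)/(b[:,0]>-5)/; s/H\[:,0\]<33/H[:,0]<18/' edge.py; sed -i 's/^L=np.array.*//; s/; a0=L@u_.*//; s/,. left-edge.*$/)/' edge.py; sed -i "s/k=np.argmax(top\[:,1\]); cx=top\[:,0\]/k=np.argmax(top[:,1]) if top[:,1].max()-np.median(top[-8:,1])>4 else len(top)/" edge.py; tail -8 edge.py; python3 edge.py
```

```text
def emit():
    L=top[:max(3,k-2)]; d,p,n=fit(L); yaw=np.arctan2(d[1],d[0]); print('edge y=100: yaw %.3f n=%d'%(yaw,n),'y at x=-10,60,100:',(p[1]+(np.array([-10,60,100])-p[0])*d[1]/d[0]).round(1),'x range',L[:,0].min().round(0),L[:,0].max().round(0)); return yaw,d,p
yaw,d,p=emit()
rows=np.where(g.sum(1)>3)[0]; R_=np.array([bb[r,511-np.argmax(g[r,::-1])] for r in rows])

u_=np.array([np.cos(yaw),np.sin(yaw)]); n_=np.array([-u_[1],u_[0]])
a=R_@u_; e=np.median(a[a>np.percentile(a,100)-2.5])
off=p@n_ ; cr=u_*e+n_*off; print('right edge corner(130,100):',cr.round(1),'=> origin',(cr-130*u_-100*n_).round(1))
edge y=100: yaw 0.492 n=18 y at x=-10,60,100: [ 91.7 129.2 150.7] x range 10.0 87.0
right edge corner(130,100): [ 88.8 144.7] => origin [21.5 -4.9]
```

```bash
python3 - <<'E'
from h import *
c,K,M=cam('wrist');save(c,'w3.png')
E
```

```text
(no output)
```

View pics/w3.png

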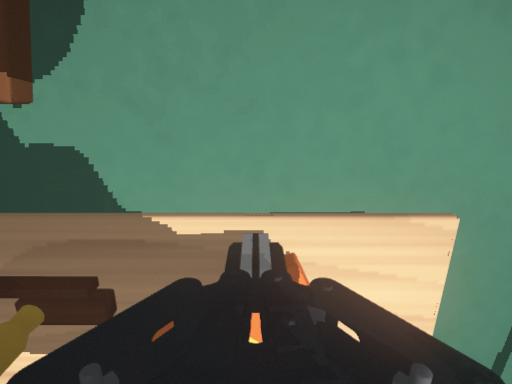

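The tile corner shows at (288,252), with the rest hidden by the hand. I'll track the tile with the side camera instead.

```bash
cat > tl.py <<'E'
from h import *
c,K,M=cam('side')
h=cv2.cvtColor(np.ascontiguousarray(c['pixels']),cv2.COLOR_RGB2HSV)
m=cv2.inRange(h,np.array((3,130,60)),np.array((33,255,255)))
v,u=np.mgrid[0:384,0:512]; z=c['z_map']
P=(np.c_[u.ravel(),v.ravel(),np.ones(u.size)]@np.linalg.inv(K).T*z.reshape(-1,1))@M[:3,:3].T+M[:3,3]
P=P.reshape(384,512,3); b=tob(P,B)
g=(m>0)&(abs(P[...,2]-24)<5)&(b[...,0]>-45)&(b[...,0]<160)&(b[...,1]>-8)&(b[...,1]<165)
g=cv2.morphologyEx(g.astype(np.uint8),cv2.MORPH_OPEN,np.ones((3,3))); cn=big(g)[0]
p=tob(ray(K,M,cn.reshape(-1,2),24),B)
a=cv2.minAreaRect(p.astype(np.float32)); q=cv2.boxPoints(a)
e=[q[i]-q[i-1] for i in range(4)]; l=max(e,key=np.linalg.norm); l=l*np.sign(l[0]); yaw=np.arctan2(l[1],l[0])
u_=np.array([np.cos(yaw),np.sin(yaw)]);n_=np.array([-u_[1],u_[0]])
print('yaw %.3f size %s'%(yaw,np.round(a[1],1)),'corner0',q[np.argmin(q@(u_+n_))].round(1),'corner(130,100)',q[np.argmax(q@(u_+n_))].round(1))
E
python3 tl.py
```

```text
yaw 0.427 size [134.2 103. ] corner0 [ 4.8 -0.1] corner(130,100) [ 84.3 149.2]
```

Emit:
servo_tool:
  commands:
    - [1, [-0.001, 0.0014, 0], [0, 0, 0]]
    - [1, [-0.001, 0.0014, 0], [0, 0, 0]]
    - [1, [-0.001, 0.0014, 0], [0, 0, 0]]
    - [1, [-0.001, 0.0014, 0], [0, 0, 0]]

```text
time_s: 6.85
eef_pos: [486.6, 85.1, -13.6]
ee_rot: [-0.001, -0.028, 1.0, 0.0]
force: [-6.9, -0.9, 3.7]
grip_width: 0.001
grip_force: 3.6
```

```bash
sed -i "s/^print/c_=q.mean(0);print('org',(c_-65*u_-50*n_).round(1),end=' ')\nprint/" tl.py; python3 st.py; python3 tl.py
```

```text
t 6.85 tcp [ 71.9 145.9] -13.6 Fboard [-0.51  6.97] 3.71 rot [-0.0011 -0.0276  0.9996  0.    ]
org [5.1 1.7] yaw 0.380 size [134.3 102.1] corner0 [ 3.5 -0. ] corner(130,100) [ 90.4 144.6]
```

Emit:
servo_tool:
  commands:
    - [1, [-0.001, 0.0013, 0], [0, 0, 0]]
    - [1, [-0.001, 0.0013, 0], [0, 0, 0]]
    - [1, [-0.001, 0.0013, 0], [0, 0, 0]]
    - [1, [-0.001, 0.0013, 0], [0, 0, 0]]

```text
time_s: 7.23
eef_pos: [490.3, 90.5, -13.6]
ee_rot: [-0.001, -0.028, 1.0, 0.0]
force: [-7.2, -1.0, 3.8]
grip_width: -0.0
grip_force: 3.2
```

```bash
python3 st.py; python3 tl.py
```

```text
t 7.23 tcp [ 77.1 141.9] -13.6 Fboard [-0.65  7.2 ] 3.81 rot [-0.0011 -0.0276  0.9996  0.    ]
org [3.3 1.9] yaw 0.325 size [133.8 102.2] corner0 [1.9 0.3] corner(130,100) [ 96.  139.8]
```

Emit:
servo_tool:
  commands:
    - [1, [-0.001, 0.0012, -0.0002], [0, 0, 0]]
    - [1, [-0.001, 0.0012, -0.0002], [0, 0, 0]]
    - [1, [-0.001, 0.0012, 0], [0, 0, 0]]
    - [1, [-0.001, 0.0012, 0], [0, 0, 0]]
    - [1, [-0.001, 0.0011, 0], [0, 0, 0]]
    - [1, [-0.001, 0.0011, 0], [0, 0, 0]]
    - [1, [-0.001, 0.0011, 0], [0, 0, 0]]
    - [1, [-0.001, 0.0011, 0], [0, 0, 0]]

```text
time_s: 7.95
eef_pos: [499.4, 100.0, -12.8]
ee_rot: [0.001, -0.027, 1.0, -0.0]
force: [-0.0, -0.7, -0.4]
grip_width: 0.005
grip_force: 0.5
```

```bash
python3 st.py; python3 tl.py
```

```text
t 7.95 tcp [ 86.1 132.4] -12.8 Fboard [-0.74  0.05] -0.36 rot [ 7.000e-04 -2.750e-02  9.996e-01 -1.000e-04]
org [-2.5  2.7] yaw 0.201 size [134.8 100.7] corner0 [-4.8  1.8] corner(130,100) [107.2 127.5]
```

Emit:
servo_tool:
  commands:
    - [1, [-0.0011, 0.001, 0], [0, 0, 0]]
    - [1, [-0.0011, 0.001, 0], [0, 0, 0]]
    - [1, [-0.0011, 0.001, 0], [0, 0, 0]]
    - [1, [-0.0011, 0.001, 0], [0, 0, 0]]
    - [1, [-0.0011, 0.001, 0], [0, 0, 0]]
    - [1, [-0.0011, 0.001, 0], [0, 0, 0]]

```text
time_s: 8.5
eef_pos: [505.0, 106.4, -12.9]
ee_rot: [-0.0, -0.028, 1.0, -0.0]
force: [-2.7, -2.1, 1.5]
grip_width: -0.002
grip_force: 1.3
```

```bash
python3 st.py; python3 tl.py
```

```text
t 8.50 tcp [ 92.2 126.4] -12.9 Fboard [-1.92  2.84] 1.46 rot [-0.000e+00 -2.760e-02  9.996e-01 -1.000e-04]
org [-4.6  3.5] yaw 0.121 size [134.4 100.3] corner0 [-6.7  3. ] corner(130,100) [114.6 118.9]
```

Emit:
servo_tool:
  commands:
    - [1, [-0.0012, 0.0007, 0], [0, 0, 0]]
    - [1, [-0.0012, 0.0007, 0], [0, 0, 0]]
    - [1, [-0.0012, 0.0007, 0], [0, 0, 0]]
    - [1, [-0.0012, 0.0007, 0], [0, 0, 0]]
    - [1, [-0.0012, 0.0006, 0], [0, 0, 0]]

```text
time_s: 8.97
eef_pos: [509.2, 110.6, -13.1]
ee_rot: [-0.002, -0.028, 1.0, 0.0]
force: [-10.2, 1.3, 8.8]
grip_width: -0.004
grip_force: 5.4
```

```bash
python3 st.py; python3 tl.py
```

```text
t 8.97 tcp [ 96.1 122. ] -13.1 Fboard [ 1.85 10.12] 8.77 rot [-1.900e-03 -2.770e-02  9.996e-01  2.000e-04]
org [-6.1  2.6] yaw 0.099 size [137.2 101.2] corner0 [-9.7  1.6] corner(130,100) [116.9 115.8]
```

Emit:
servo_tool:
  commands:
    - [1, [0.001, 0, 0], [0, 0, 0]]
    - [1, [0.001, 0, -0.0005], [0, 0, 0]]
    - [1, [0, 0, -0.0005], [0, 0, 0]]
    - [1, [0, 0, 0], [0, 0, 0]]

```text
time_s: 9.35
eef_pos: [509.3, 110.0, -11.8]
ee_rot: [0.001, -0.027, 1.0, -0.0]
force: [0.3, -0.5, -1.0]
grip_width: -0.001
grip_force: 0.0
```

```bash
python3 st.py; python3 tl.py
```

```text
t 9.35 tcp [ 95.5 122. ] -11.8 Fboard [-0.56 -0.32] -1.01 rot [ 6.000e-04 -2.750e-02  9.996e-01 -0.000e+00]
org [-4.4  2.5] yaw 0.094 size [134.3 100.5] corner0 [-6.5  2. ] corner(130,100) [117.8 114.7]
```

Emit:
servo_tool:
  commands:
    - [1, [-0.001, 0.0003, 0], [0, 0, 0]]
    - [1, [-0.001, 0.0005, 0], [0, 0, 0]]
    - [1, [-0.001, 0.0006, 0], [0, 0, 0]]

```text
time_s: 9.65
eef_pos: [511.0, 111.6, -12.0]
ee_rot: [-0.001, -0.028, 1.0, -0.0]
force: [-6.3, -0.4, 5.1]
grip_width: 0.004
grip_force: 3.1
```

```bash
python3 st.py; python3 tl.py
```

```text
t 9.65 tcp [ 97.  120.1] -12.0 Fboard [-0.09  6.27] 5.1 rot [-0.001  -0.0276  0.9996 -0.    ]
org [-4.8  2.9] yaw 0.075 size [133.8 100.5] corner0 [-6.7  2.5] corner(130,100) [119.2 112.7]
```

Emit:
servo_tool:
  commands:
    - [1, [-0.001, 0.0009, -0.0002], [0, 0, 0]]
    - [1, [-0.001, 0.0009, -0.0002], [0, 0, 0]]
    - [1, [-0.001, 0.0009, -0.0002], [0, 0, 0]]
    - [1, [-0.001, 0.0009, -0.0001], [0, 0, 0]]

```text
time_s: 10.03
eef_pos: [515.7, 115.5, -11.4]
ee_rot: [0.0, -0.028, 1.0, 0.0]
force: [-1.0, 0.2, -1.4]
grip_width: 0.0
grip_force: 0.6
```

```bash
python3 st.py; python3 tl.py
```

```text
t 10.03 tcp [100.7 115.3] -11.4 Fboard [0.25 0.96] -1.39 rot [ 1.000e-04 -2.760e-02  9.996e-01  0.000e+00]
org [-5.1  2.3] yaw 0.035 size [134.1 101.3] corner0 [-7.2  1.6] corner(130,100) [123.4 107.5]
```

Emit:
servo_tool:
  commands:
    - [1, [-0.0008, 0.0006, -0.0001], [0, 0, 0]]
    - [1, [-0.0008, 0.0006, -0.0001], [0, 0, 0]]
    - [1, [-0.0008, 0.0006, -0.0001], [0, 0, 0]]

```text
time_s: 10.33
eef_pos: [517.9, 117.4, -11.0]
ee_rot: [0.0, -0.027, 1.0, -0.0]
force: [-1.0, -0.4, -1.6]
grip_width: 0.001
grip_force: 0.6
```

```bash
python3 st.py; python3 tl.py
```

```text
t 10.33 tcp [102.4 112.9] -11.0 Fboard [-0.36  1.04] -1.59 rot [ 1.000e-04 -2.750e-02  9.996e-01 -0.000e+00]
org [-6.1  3.2] yaw -0.001 size [100.4 134.1] corner0 [-8.1  3. ] corner(130,100) [126.1 103.2]
```

Emit:
servo_tool:
  commands:
    - [1, [-0.0005, 0, 0], [0, 0, 0]]
    - [1, [0.004, 0, 0.0005], [0, 0, 0]]
    - [1, [0.004, -0.01, 0], [0, 0, 0]]
    - [1, [0, -0.02, 0], [0, 0, 0]]
    - [1, [-0.002, -0.006, 0], [0, 0, 0]]
    - [1, [-0.002, 0, 0], [0, 0, 0]]
    - [1, [-0.002, 0, 0], [0, 0, 0]]
    - [1, [0, 0, 0], [0, 0, 0]]

```text
time_s: 11.05
eef_pos: [518.7, 81.6, -11.4]
ee_rot: [0.0, -0.028, 1.0, 0.0]
force: [-0.2, 0.7, -0.3]
grip_width: 0.002
grip_force: 0.0
```

```bash
python3 st.py; python3 tl.py
```

```text
t 11.05 tcp [ 66.6 114.1] -11.4 Fboard [0.75 0.12] -0.33 rot [ 3.000e-04 -2.750e-02  9.996e-01  0.000e+00]
org [-6.2  3.2] yaw -0.005 size [100.2 134.2] corner0 [-8.3  3.1] corner(130,100) [126.4 102.6]
```

Emit:
servo_tool:
  commands:
    - [1, [-0.001, 0, 0], [0, 0, 0]]
    - [1, [-0.0005, 0, 0], [0, 0, 0]]
    - [1, [-0.0005, 0, 0], [0, 0, 0]]

```text
time_s: 11.35
eef_pos: [520.2, 81.7, -11.5]
ee_rot: [-0.0, -0.028, 1.0, 0.0]
force: [-3.1, 0.6, 0.8]
grip_width: 0.0
grip_force: 1.4
```

```bash
python3 st.py; python3 tl.py
```

```text
t 11.35 tcp [ 66.7 112.6] -11.5 Fboard [0.81 3.06] 0.83 rot [-1.000e-04 -2.780e-02  9.996e-01  0.000e+00]
org [-6.   3.6] yaw -0.010 size [100.  133.4] corner0 [-7.7  3.6] corner(130,100) [126.7 102.2]
```

Contact at mid-edge. I'll advance slowly and watch the force.

Emit:
servo_tool:
  commands:
    - [1, [-0.0005, 0, 0], [0, 0, 0]]
    - [1, [-0.0005, 0, -0.0001], [0, 0, 0]]
    - [1, [0, 0, 0], [0, 0, 0]]

```text
time_s: 11.65
eef_pos: [520.7, 81.6, -11.6]
ee_rot: [-0.001, -0.028, 1.0, 0.0]
force: [-5.0, 2.0, 2.2]
grip_width: -0.001
grip_force: 2.0
```

```bash
python3 st.py; python3 tl.py
```

```text
t 11.65 tcp [ 66.5 112.1] -11.6 Fboard [2.25 4.88] 2.24 rot [-7.000e-04 -2.760e-02  9.996e-01  1.000e-04]
org [-5.6  2.2] yaw -0.001 size [100.1 133.1] corner0 [-7.2  2.2] corner(130,100) [126.  102.2]
```

Emit:
servo_tool:
  commands:
    - [1, [-0.0005, 0, -0.0001], [0, 0, 0]]
    - [1, [-0.0003, 0, -0.0001], [0, 0, 0]]
    - [1, [0, 0, 0], [0, 0, 0]]

```text
time_s: 11.95
eef_pos: [520.7, 81.7, -11.6]
ee_rot: [-0.002, -0.028, 1.0, 0.0]
force: [-7.7, 0.4, 3.0]
grip_width: -0.007
grip_force: 3.8
```

```bash
python3 st.py; python3 tl.py
```

```text
t 11.95 tcp [ 66.6 112.1] -11.6 Fboard [0.78 7.65] 2.99 rot [-1.700e-03 -2.760e-02  9.996e-01  1.000e-04]
org [-4.6  1.1] yaw 0.018 size [133.2 100.2] corner0 [-6.2  1. ] corner(130,100) [125.1 103.7]
```

Emit:
servo_tool:
  commands:
    - [1, [0.003, 0, 0], [0, 0, 0]]
    - [1, [0.002, 0.012, 0], [0, 0, 0]]
    - [1, [0, 0.012, 0], [0, 0, 0]]
    - [1, [-0.0015, 0, 0], [0, 0, 0]]
    - [1, [-0.0015, 0, 0], [0, 0, 0]]
    - [1, [-0.001, 0, 0], [0, 0, 0]]
    - [1, [-0.0005, 0, 0], [0, 0, 0]]

```text
time_s: 12.58
eef_pos: [519.4, 105.7, -11.4]
ee_rot: [-0.001, -0.028, 1.0, 0.0]
force: [-7.4, 2.3, 5.3]
grip_width: -0.0
grip_force: 3.4
```

```bash
python3 st.py; python3 tl.py
```

```text
t 12.58 tcp [ 90.7 112.1] -11.4 Fboard [2.73 7.26] 5.32 rot [-1.300e-03 -2.760e-02  9.996e-01  2.000e-04]
org [-5.8  2.4] yaw -0.001 size [100.8 133.6] corner0 [-7.6  2. ] corner(130,100) [126.1 102.7]
```

Emit:
servo_tool:
  commands:
    - [1, [-0.0005, 0, 0], [0, 0, 0]]
    - [1, [-0.0005, 0, 0], [0, 0, 0]]
    - [1, [0, 0, 0], [0, 0, 0]]

```text
time_s: 12.88
eef_pos: [519.3, 105.7, -11.5]
ee_rot: [-0.003, -0.028, 1.0, 0.0]
force: [-10.1, 1.9, 7.0]
grip_width: -0.002
grip_force: 4.9
```

```bash
python3 st.py; python3 tl.py
```

```text
t 12.88 tcp [ 90.7 112.2] -11.5 Fboard [2.44 9.99] 7.01 rot [-2.500e-03 -2.750e-02  9.996e-01  3.000e-04]
org [-6.4  2.2] yaw 0.002 size [134.9 100.4] corner0 [-8.9  2. ] corner(130,100) [125.9 102.7]
```

Emit:
servo_tool:
  commands:
    - [1, [0, 0, 0], [0, 0, 0]]
    - [1, [0, 0, 0], [0, 0, 0]]
    - [1, [0, 0, 0], [0, 0, 0]]
    - [1, [0, 0, 0], [0, 0, 0]]
    - [1, [0, 0, 0], [0, 0, 0]]
    - [1, [0, 0, 0], [0, 0, 0]]
    - [1, [0, 0, 0], [0, 0, 0]]
    - [1, [0, 0, 0], [0, 0, 0]]
    - [1, [0, 0, 0], [0, 0, 0]]
    - [1, [0, 0, 0], [0, 0, 0]]

```text
time_s: 13.77
eef_pos: [519.3, 105.7, -11.5]
ee_rot: [-0.002, -0.027, 1.0, 0.0]
force: [-9.7, 2.4, 6.8]
grip_width: 0.001
grip_force: 4.9
```

```bash
python3 st.py; python3 tl.py
```

```text
t 13.77 tcp [ 90.7 112.1] -11.5 Fboard [2.94 9.53] 6.82 rot [-2.400e-03 -2.750e-02  9.996e-01  3.000e-04]
org [-5.9  2.6] yaw -0.007 size [100.1 133.5] corner0 [-7.7  2.6] corner(130,100) [126.5 101.7]
```

Emit:
servo_tool:
  commands:
    - [1, [0.0005, 0, -0.0002], [0, 0, 0]]
    - [1, [0, 0, -0.0003], [0, 0, 0]]
    - [1, [0, 0, 0], [0, 0, 0]]

```text
time_s: 14.07
eef_pos: [519.6, 105.6, -11.2]
ee_rot: [-0.001, -0.027, 1.0, 0.0]
force: [-4.5, 1.9, 0.4]
grip_width: 0.001
grip_force: 2.6
```

```bash
python3 st.py
```

```text
t 14.07 tcp [ 90.6 111.9] -11.2 Fboard [2.13 4.37] 0.44 rot [-1.500e-03 -2.740e-02  9.996e-01  2.000e-04]
```

Emit:
servo_tool:
  commands:
    - [1, [0, 0, -0.0003], [0, 0, 0]]
    - [1, [0, 0, 0], [0, 0, 0]]

```text
time_s: 14.23
eef_pos: [519.6, 105.6, -11.0]
ee_rot: [-0.002, -0.027, 1.0, 0.0]
force: [-3.9, 2.3, -1.2]
grip_width: -0.002
grip_force: 2.2
```

```bash
python3 st.py
```

```text
t 14.23 tcp [ 90.5 111.9] -11.0 Fboard [2.48 3.74] -1.15 rot [-1.500e-03 -2.740e-02  9.996e-01  2.000e-04]
```

Emit:
servo_tool:
  commands:
    - [1, [-0.0005, 0, 0], [0, 0, 0]]
    - [1, [-0.0003, 0, -0.0001], [0, 0, 0]]
    - [1, [0, 0, 0], [0, 0, 0]]

```text
time_s: 14.48
eef_pos: [519.6, 105.6, -11.2]
ee_rot: [-0.003, -0.028, 1.0, 0.0]
force: [-8.0, 2.8, -1.1]
grip_width: 0.002
grip_force: 3.8
```

```bash
python3 st.py
```

```text
t 14.48 tcp [ 90.6 111.9] -11.2 Fboard [3.19 7.8 ] -1.07 rot [-2.600e-03 -2.750e-02  9.996e-01  2.000e-04]
```

Emit:
servo_tool:
  commands:
    - [1, [-0.0003, 0, 0], [0, 0, 0]]
    - [1, [0, 0, 0], [0, 0, 0]]
    - [1, [0, 0, 0], [0, 0, 0]]
    - [1, [0, 0, 0], [0, 0, 0]]
    - [1, [0, 0, 0], [0, 0, 0]]
    - [1, [0, 0, 0], [0, 0, 0]]
    - [1, [0, 0, 0], [0, 0, 0]]
    - [1, [0, 0, 0], [0, 0, 0]]
    - [1, [0, 0, 0], [0, 0, 0]]
    - [1, [0, 0, 0], [0, 0, 0]]

```text
time_s: 15.32
eef_pos: [519.5, 105.6, -11.2]
ee_rot: [-0.003, -0.028, 1.0, 0.0]
force: [-9.0, 1.3, 1.0]
grip_width: 0.002
grip_force: 4.5
```

```bash
python3 st.py; python3 tl.py
```

```text
t 15.32 tcp [ 90.6 111.9] -11.2 Fboard [1.79 8.9 ] 0.96 rot [-3.000e-03 -2.750e-02  9.996e-01  2.000e-04]
org [-5.9  2.1] yaw 0.002 size [134.  100.2] corner0 [-7.9  2. ] corner(130,100) [125.9 102.5]
```

Emit:
servo_tool:
  commands:
    - [1, [0, 0, 0], [0, 0, 0]]
    - [1, [0, 0, 0], [0, 0, 0]]
    - [1, [0, 0, 0], [0, 0, 0]]
    - [1, [0, 0, 0], [0, 0, 0]]
    - [1, [0, 0, 0], [0, 0, 0]]
    - [1, [0, 0, 0], [0, 0, 0]]
    - [1, [0.0005, 0, 0], [0, 0, 0]]
    - [1, [0.0007, 0, 0], [0, 0, 0]]
    - [1, [0.004, 0, 0], [0, 0, 0]]
    - [1, [0.01, 0, 0], [0, 0, 0]]

```text
time_s: 16.2
eef_pos: [508.0, 104.3, -10.0]
ee_rot: [0.001, -0.027, 1.0, -0.0]
force: [0.5, -0.3, 0.1]
grip_width: 0.0
grip_force: 0.0
```

Emit:
servo_tool:
  commands:
    - [1, [0, 0, -0.04], [0, 0, 0]]
    - [1, [0, 0, -0.04], [0, 0, 0]]
    - [1, [0, 0, -0.04], [0, 0, 0]]
    - [1, [0, 0, -0.04], [0, 0, 0]]
    - [1, [0, -0.03, -0.04], [0, 0, 0]]
    - [1, [0, -0.035, -0.04], [0, 0, 0]]
    - [1, [0, 0, -0.04], [0, 0, 0]]
    - [1, [0, 0, -0.03], [0, 0, 0]]
    - [1, [0, 0, 0], [0, 0, 0]]
    - [1, [0, 0, 0], [0, 0, 0]]

```text
time_s: 17.03
eef_pos: [510.2, 51.9, 285.8]
ee_rot: [0.002, -0.027, 1.0, -0.0]
force: [0.2, 0.3, -1.9]
grip_width: -0.001
grip_force: 0.0
```

```bash
python3 st.py; python3 tl.py; python3 - <<'E'
from h import *
c,K,M=cam('wrist');save(c,'w4.png')
E
```

```text
t 17.03 tcp [ 37.4 124.2] 285.8 Fboard [ 0.31 -0.22] -1.85 rot [ 2.200e-03 -2.720e-02  9.996e-01 -5.000e-04]
org [-6.3  2.6] yaw -0.007 size [100.1 134.2] corner0 [-8.4  2.5] corner(130,100) [126.5 101.8]
```

View pics/w4.png

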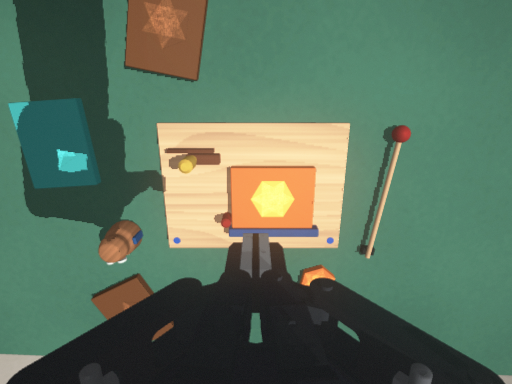

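The wrist view shows the tile seated square at about (231–315, 167–230), against the rail at (273,231) and the peg at (227,220). The knob is at (187,165). Next I'll measure the seat and the knob.

```bash
python3 - <<'E'
from h import *
c,K,M=cam('wrist')
t=mask(c,(3,120,60),(17,255,255),(231,150,330,228))
x,y,w,h=cv2.boundingRect(big(t)[0]);print(x,y,w,h)
tile((225,150,330,228),c,K,M)
k=mask(c,(20,90,60),(30,255,255),(165,145,205,182));cn=big(k)[0];print('knob area px',cv2.boundingRect(cn))
v,u=np.nonzero(k); z=c['z_map'][v,u]
P=(np.c_[u,v,np.ones(len(u))]@np.linalg.inv(K).T*z[:,None])@M[:3,:3].T+M[:3,3]; b=tob(P,B)
s=P[:,2]>62; print('n',s.sum(),'top pts',P[s].max(0)[2].round(1),'x',np.percentile(b[s,0],[2,50,98]).round(1),'y',np.percentile(b[s,1],[2,50,98]).round(1))
d=cv2.inRange(c['pixels'],np.array((0,0,0)),np.array((140,100,90)));v,u=np.nonzero(d[140:172,195:225]);v+=140;u+=195
p=tob(ray(K,M,np.c_[u,v],22),B);print('bar right end x',np.percentile(p[:,0],99))
E
```

```text
231 166 85 62
tile [[315.1, 167.2], [311.4, 227.0], [228.4, 227.0], [230.8, 165.6]] [[128.6, 101.9], [128.8, 3.7], [-4.4, 3.5], [1.9, 104.3]] [np.float64(126.7), np.float64(98.3), np.float64(133.2), np.float64(101.0)]
yaw -0.008 origin [-1.7  3.9] c(130,100) [129.1 102.8]
knob area px (178, 157, 18, 18)
n 170 top pts 451.6 x [-65.1 -55.4   6.5] y [104.  113.9 172.3]
bar right end x -16.982693323907025
```

Emit:
servo_tool:
  commands:
    - [1, [-0.005, -0.04, 0], [0, 0, 0]]
    - [1, [-0.005, -0.04, 0], [0, 0, 0]]
    - [1, [0, -0.041, 0], [0, 0, 0]]
    - [1, [0, 0, 0.04], [0, 0, 0]]
    - [1, [0, 0, 0.04], [0, 0, 0]]
    - [1, [0, 0, 0.04], [0, 0, 0]]
    - [1, [0, 0, 0.04], [0, 0, 0]]
    - [1, [0, 0, 0.03], [0, 0, 0]]
    - [1, [0, 0, 0.01], [0, 0, 0]]
    - [1, [0, 0, 0], [0, 0, 0]]

```text
time_s: 18.02
eef_pos: [524.6, -67.4, 81.9]
ee_rot: [-0.003, -0.028, 1.0, 0.001]
force: [-0.1, -0.4, 0.3]
grip_width: 0.003
grip_force: 0.0
```

```bash
python3 st.py; python3 - <<'E'
from h import *
c,K,M=cam('wrist');save(c,'w5.png')
E
```

```text
t 18.02 tcp [-82.4 116.2] 81.9 Fboard [-0.42  0.14] 0.34 rot [-0.0026 -0.0276  0.9996  0.001 ]
```

View pics/w5.png

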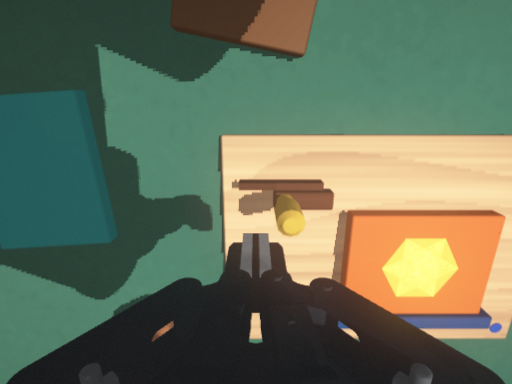

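The knob's top is at (291,223), to the right of the fingertips at (257,245).

```bash
python3 - <<'E'
from h import *
c,K,M=cam('wrist'); print(tob(ray(K,M,[(291,223),(278,223),(304,223)],70),B).round(1)); print('bar end',tob(ray(K,M,[(333,200)],22),B).round(1),'tile',tob(ray(K,M,[(347,212),(498,212)],24),B).round(1)); 
E
python3 st.py
```

```text
[[-57.4 110.9]
 [-66.3 110.9]
 [-48.5 110.9]]
bar end [[-16.6 110.3]] tile [[ -4.5 100.3]
 [122.6 100.5]]
t 18.12 tcp [-83.3 114.1] 85.5 Fboard [0.04 0.37] 0.47 rot [ 7.000e-04 -2.760e-02  9.996e-01 -3.000e-04]
```

Emit:
servo_tool:
  commands:
    - [1, [-0.003, -0.001, 0.03], [0, 0, 0]]
    - [1, [0, 0, 0.025], [0, 0, 0]]
    - [1, [0, 0, 0.011], [0, 0, 0]]
    - [1, [0, 0, 0], [0, 0, 0]]
    - [1, [0, 0.003, 0], [0, 0, 0]]
    - [1, [0, 0.003, 0], [0, 0, 0]]
    - [1, [0, 0, 0], [0, 0, 0]]

```text
time_s: 18.7
eef_pos: [529.9, -62.7, 20.1]
ee_rot: [0.001, -0.028, 1.0, -0.001]
force: [0.7, -0.2, 0.6]
grip_width: 0.004
grip_force: 0.5
```

```bash
python3 st.py
```

```text
t 18.70 tcp [-78.  110.8] 20.1 Fboard [-0.28 -0.64] 0.62 rot [ 1.400e-03 -2.780e-02  9.996e-01 -6.000e-04]
```

Emit:
servo_tool:
  commands:
    - [1, [0, 0.003, 0], [0, 0, 0]]
    - [1, [0, 0.003, 0], [0, 0, 0]]
    - [1, [0, 0.003, 0], [0, 0, 0]]
    - [1, [0, 0.003, 0], [0, 0, 0]]

```text
time_s: 19.03
eef_pos: [528.5, -50.6, 18.8]
ee_rot: [0.0, -0.028, 1.0, -0.0]
force: [1.3, -1.9, 1.2]
grip_width: -0.002
grip_force: 1.1
```

```bash
python3 st.py
```

```text
t 19.03 tcp [-65.9 111.4] 18.8 Fboard [-1.92 -1.16] 1.15 rot [ 5.000e-04 -2.750e-02  9.996e-01 -2.000e-04]
```

Emit:
servo_tool:
  commands:
    - [1, [0, 0.0035, 0], [0, 0, 0]]
    - [1, [0, 0.0035, 0], [0, 0, 0]]
    - [1, [0, 0.0035, 0], [0, 0, 0]]
    - [1, [0, 0.0035, 0], [0, 0, 0]]
    - [1, [0, 0.0035, 0], [0, 0, 0]]
    - [1, [0, 0.0035, 0], [0, 0, 0]]
    - [1, [0, 0.0035, 0], [0, 0, 0]]
    - [1, [0, 0.0035, 0], [0, 0, 0]]
    - [1, [0, 0.0035, 0], [0, 0, 0]]
    - [1, [0, 0.0035, 0], [0, 0, 0]]

```text
time_s: 19.87
eef_pos: [526.3, -15.5, 18.4]
ee_rot: [-0.0, -0.028, 1.0, 0.0]
force: [1.1, -1.6, 1.7]
grip_width: -0.003
grip_force: 1.1
```

Emit:
servo_tool:
  commands:
    - [1, [0, 0.002, 0], [0, 0, 0]]
    - [1, [0, 0.002, 0], [0, 0, 0]]
    - [1, [0, 0.001, 0], [0, 0, 0]]

```text
time_s: 20.12
eef_pos: [526.0, -10.5, 18.3]
ee_rot: [-0.0, -0.028, 1.0, 0.0]
force: [0.9, -2.2, 0.8]
grip_width: -0.001
grip_force: 1.0
```

```bash
python3 st.py
```

```text
t 20.12 tcp [-25.8 111.8] 18.3 Fboard [-2.27 -0.78] 0.83 rot [-1.000e-04 -2.760e-02  9.996e-01  0.000e+00]
```

Emit:
servo_tool:
  commands:
    - [1, [0, 0.0015, 0], [0, 0, 0]]
    - [1, [0, 0.0015, 0], [0, 0, 0]]
    - [1, [0, 0.001, 0], [0, 0, 0]]

```text
time_s: 20.37
eef_pos: [526.2, -9.4, 18.7]
ee_rot: [0.0, -0.028, 1.0, -0.002]
force: [-0.6, -21.8, 1.8]
grip_width: -0.003
grip_force: 11.0
```

```bash
python3 st.py
```

```text
t 20.37 tcp [-24.6 111.5] 18.7 Fboard [-21.72   1.79] 1.75 rot [ 3.000e-04 -2.800e-02  9.996e-01 -2.300e-03]
```

Solid stop (22 N). I'll ease off, back away, lift and check.

Emit:
servo_tool:
  commands:
    - [1, [0, -0.001, 0], [0, 0, 0]]
    - [1, [0, -0.001, 0], [0, 0, 0]]
    - [1, [0, -0.004, 0], [0, 0, 0]]
    - [1, [0, -0.015, 0], [0, 0, 0]]
    - [1, [0, 0, -0.03], [0, 0, 0]]
    - [1, [0, 0, -0.04], [0, 0, 0]]
    - [1, [0, 0, -0.04], [0, 0, 0]]
    - [1, [0, 0, -0.04], [0, 0, 0]]
    - [1, [0, 0, -0.04], [0, 0, 0]]
    - [1, [0, 0, 0], [0, 0, 0]]

```text
time_s: 21.2
eef_pos: [529.3, -28.1, 215.7]
ee_rot: [0.006, -0.028, 1.0, -0.001]
force: [1.0, -1.0, 0.8]
grip_width: 0.004
grip_force: 0.0
```

```bash
python3 st.py; python3 tl.py; python3 - <<'E'
from h import *
c,K,M=cam('wrist');save(c,'w6.png')
E
```

```text
t 21.20 tcp [-43.5 109.5] 215.7 Fboard [-1.04 -0.97] 0.82 rot [ 0.0056 -0.0277  0.9996 -0.0015]
org [-6.   2.2] yaw 0.001 size [134.1 100.2] corner0 [-8.   2.1] corner(130,100) [126.  102.3]
```

View pics/w6.png

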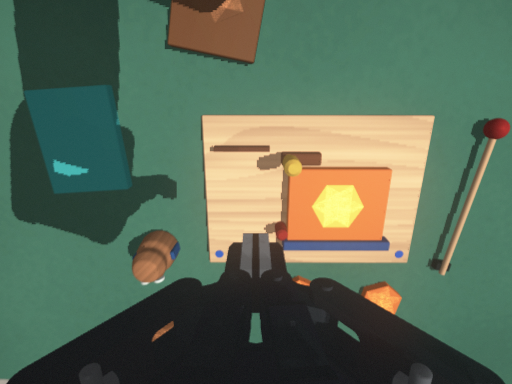

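The keeper bar now stands in front of the tile, at (282–320, 158). The tile at (288–389, 168–240) is flush on the rail and against the peg at (282,231), and the toys haven't moved.

```bash
python3 -c "
from rig import *
print(finish_job())"
```

```text
the job is handed in; nothing more can be done
None
```

The tile is flush on the rail and against the peg after a lean of about 9 N, the keeper is pushed to its stop, the hand is clear, and the job is handed in (the hand-in gave no verdict).

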